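# Close up the thrift-shop showcase

### The job

Close up the trinket showcase for the evening by pushing with the fingertips: push both white drawers fully home and slide the clear lid fully shut by pushing on its brass lip, in any order. Push steadily, without slamming anything, and do not pick up, shift or tip over the china and glass standing around and on the showcase.

Things in the scene. Friction and masses are not known exactly. Their poses are not given: they have to be found in the camera images.
- case: The showcase: a low dark-wood counter case, 240 mm deep (its x), 420 mm wide (its y), 95 mm high, fixed to the table. Origin: centre of its underside, on the table; its x axis points from its front (the drawer side, facing the robot) to its back, y to its left, z up. Its front plane is at x = -120 mm in its own frame. Lid tracks on its top reach 102 mm. Its position and yaw vary.
- left_drawer (a joint): How far the left (+y) drawer is pulled out of the front towards the robot, in m: 0 = fully home, up to 0.12. It slides along the case's x, offers about 2 N of friction, has no spring or catch and stays where it is left.
- left_drawer_front (a point): Centre point of the outer face of the left drawer's flat white front, 45 mm above the table; it moves with the drawer. The front is 200 mm wide, 63 mm high (10 to 74 mm above the table) and 14 mm thick, with a dark finger groove drawn flush on it and no knob. When home it lies in the case's front plane, at case y = +101.5 mm. Axes as the case's.
- right_drawer (a joint): The same for the right (-y) drawer, in m: 0 = fully home, up to 0.12.
- right_drawer_front (a point): Centre point of the outer face of the right drawer's front, 45 mm above the table; same sizes as the left one; at case y = -101.5 mm. Axes as the case's.
- lid (a joint): How far the lid (green-framed clear panel, 156 x 196 mm, upper side 103 mm above the table) is open, in m: 0 = fully shut, covering the left half of the case; up to 0.16 = slid right, over the fixed pane of the right half. To shut it push towards case +y. About 2 N of friction, no spring or catch.
- lid_face (a point): Centre of the flat upright face of the brass lip on the lid's right (-y) edge, 118 mm above the table; moves with the lid. The face looks to case -y, is 90 mm long along case x, from 102 to 130 mm above the table; behind it the lip slopes down to the lid. Right of it the case top is flat, 94 mm above the table, between the tracks. Shut: face at case y = 0, x = -20 mm. Axes as the case's.
- tumbler: Dark plum-coloured tumbler, 72 mm across, 120 mm high, standing on the table beside one end of the showcase (places vary). Origin: centre of its foot. Leave alone.
- jar: Cream lidded jar, 84 mm across, 110 mm high, standing on the table beside one end of the showcase. Origin: centre of its foot. Leave alone.
- vase: Lilac vase, 88 mm across, 125 mm high, standing on the table beside one end of the showcase. Origin: centre of its foot. Leave alone.
- egg_cup: Small blue egg cup, 44 mm across, 52 mm high, standing on the flat back ledge on top of the showcase, about 92 mm behind the case's centre. Origin: centre of its foot. Leave alone.

How it is judged:
By the outcome, as a careful person would: the job done as asked, in the order asked, and still so for the second after the job is handed in, with the robot touching nothing.
It also fails if it takes over 51 s, if anything falls off the work surface, if the arm or the gripper's body presses on something with over 40 N, if the wrist force passes 120 N, or if a joint passes its speed limit or range.

### The arm

A 6-joint arm with a two-finger parallel gripper is mounted at the origin on the work surface. World frame = base frame: x ahead of the robot, y to its left, z up, the work surface at z = 0. Lengths are in m, angles in degrees, forces in N, time in s.
With the tool pointing down it reaches from about 0.325 to 0.925 m from the base axis. Payload 3.1 kg.
Tool frame: the origin (TCP) lies midway between the tips of the shut fingers; the grasp point (between the pads) lies 19 mm behind it; z points along the fingers, y is the line along which they close (so a half turn about z gives the same grasp; the last joint's range is limited). The gripper opens to 85 mm and grips with 20 to 120 N. Pads are 22 mm wide; open, the fingers measure 114 mm over their backs; the gripper's body (76 mm by 85 mm) begins 54 mm behind the grasp point. The pads swing forward as they close: fully open they stand 13 mm farther back than shut.
Start: joints at [66.452, 12.427, 92.441, -0, 75.132, -6.429], TCP at [0.184, 0.597, 0.202] pointing down, gripper open.
Joint ranges: [-157.48, 157.48], [-44.54, 120.13], [17.64, 146.25], [-64.5, 244.5], [7.68, 150.69], [-147.95, 147.95]. Speed limits (degrees/s): [159.86, 159.86, 180, 180, 180, 180].

### API

Orientations are given as [roll, pitch, yaw] about the fixed x, y, z axes, in that order (R = Rz(yaw) Ry(pitch) Rx(roll)).
In Python, from bench import r gives the robot as it stands. The module is installed in compiled form; this text tells all that it offers.
- The arm moves only by the tool arm_command, never from a script. Its arguments are lists of equal length, an entry for each row: "twist": the turn, a rotation vector about the tool's x, y, z in degrees, a list of three; "travel": the shift along the tool's x, y, z in cm, a list of three; "hand": the opening, from 0 (shut) to 1 (fully open). In form: {"twist": [[wx, wy, wz], ...], "travel": [[x, y, z], ...], "hand": [hand, ...]}. A call has 1 to 10 rows; each row shifts and turns the commanded pose from where the row before left it, along the tool's axes as they then stand; what a row does not reach is not made up. A row lasts 1/10 s, in which the tool goes at most 50 mm and 8.59 degrees, less where a joint would pass 70% of its speed; a pose out of reach is approached as far as the arm can. A call is refused whole if a number of a shift passes 5 or a number of a turn 8.59, either way. A call with a gripper value outside its range is refused whole. The fingers move at their own pace and stop on an object; "grip_force" is the grip in N (left out, the last holds). Time passes only in rows, so rows that do not move let the fingers close. It gives the time, the measured TCP pose, the force, the opening and the grip force at its end, in the units of the state.
- r.get_state(): the state, without advancing time (a new reading comes with each control period).
- r.snapshot(name): name is "side" or "top"; returns a dict with "frame" (480x640x3 uint8, red, green, blue), "mtx" (3x3 intrinsics, pixels), "k1" (the pictures are not rectified: a ray, as slopes to the right and down, at radius r is drawn at 1 + k1 r^2 times it, then the intrinsics apply), "view" (4x4, takes a point from world to camera coordinates). Camera axes: x right, y up, looking along -z (the intrinsics and any distortion apply to the point x, -y, -z); pixel columns grow to the right and rows downward; lengths in m; the calibration is good to about 2 mm. A picture is of the moment at which its call begins. There is no depth.
- r.close_job(): hands the job in; it is judged then, once.
Trained networks look in a picture, given as the dict that the camera call returned (one of the last four; its "shot" number tells which), for a name from the list of things; names that differ only in an ending like _2 or _b are one class to them, and where a whole thing is asked for, a point or a joint stands for the part that bears it (a point fixed in the world has none). Each returns a list of dicts, best first, with "p" (0 to 1); they miss things now and then, are a little off and sometimes report something else, mostly with a low value. They report only what shows in the picture. A call takes as long as a camera call.
- r.search_frame(picture, query): "rect" ([left, top, right, bottom] in pixels, round what is visible of it).
The state is a dict: "t": time; "q": joint angles; "dq": joint speeds; "joint_torque": joint torques, N m; "tcp_pos": TCP position; "ee_rot": TCP orientation; "force": force on the tool from outside, world axes, zero at the start; "ft_torque": the same for the moment, N m; "opening": finger opening in m; "grasp_force": force on a finger pad.
Only numpy, scipy, OpenCV 4.12 (cv2) and the standard library are available. Lean on these libraries where they do the work, as an engineer would, in place of code of your own. Each camera call takes 0.05 s, during which the arm holds its last target. There are 200 camera calls.

## Working session

There is one attempt and no reset: what is moved stays moved. The work goes in short steps, Python scripts to look and compute and a tool call to move; the robot and the scene stay as the last step left them, time stands still between calls to the robot, and variables do not carry over. Pictures are saved under pics/ and viewed, at most 10 in all, crops included, and the job is handed in when it is done.

Besides the shell and the picture viewer there is one more tool, called after "Request:" in YAML: its name, and indented under it one key for each argument. arm_command: Moves the arm, as the interface text tells. Its arguments: {"type":"object","properties":{"twist":{"type":"array","items":{"type":"array","items":{"type":"number"}}},"travel":{"type":"array","items":{"type":"array","items":{"type":"number"}}},"hand":{"type":"array","items":{"type":"number"}},"grip_force":{"type":"number"}},"required":["twist","travel","hand"]}

```bash
mkdir -p pics; python3 - <<'E'
from bench import r
import cv2,pickle
for n in("side","top"):
    s=r.snapshot(n);cv2.imwrite(f"pics/{n}0.png",s["frame"][:,:,::-1]);pickle.dump(s,open(n+"0.pkl","wb"))
    print(n,s["mtx"].tolist(),s["k1"],s["view"].round(3).tolist())
    for q in("case","left_drawer_front","right_drawer_front","lid","lid_face","tumbler","jar","vase","egg_cup"):
        print(q,[(round(d["p"],2),[round(v) for v in d["rect"]]) for d in r.search_frame(s,q)[:2]])
print(r.get_state())
E
```

```text
side [[509.09881604592874, 0.0, 319.5318013044693], [0.0, 509.09881604592874, 244.96328248271635], [0.0, 0.0, 1.0]] -0.13925921218148613 [[0.995, -0.097, 0.012, -0.589], [0.05, 0.613, 0.789, -0.11], [-0.083, -0.784, 0.615, -1.021], [0.0, 0.0, 0.0, 1.0]]
case [(0.73, [254, 183, 470, 365])]
left_drawer_front [(0.59, [254, 212, 310, 274])]
right_drawer_front []
lid [(0.74, [303, 200, 408, 270])]
lid_face [(0.68, [304, 202, 404, 270])]
tumbler [(0.91, [291, 155, 315, 196])]
jar [(0.83, [225, 169, 260, 227])]
vase [(0.81, [369, 331, 426, 410])]
egg_cup [(0.68, [398, 209, 418, 242])]
top [[436.5638520036774, 0.0, 317.5990673845778], [0.0, 436.5638520036774, 244.32983954887757], [0.0, 0.0, 1.0]] 0.007979264661434197 [[-0.015, -1.0, 0.004, -0.004], [0.976, -0.013, 0.216, -0.619], [-0.216, 0.007, 0.976, -0.783], [0.0, 0.0, 0.0, 1.0]]
case [(0.78, [186, 132, 427, 330])]
left_drawer_front [(0.84, [218, 271, 325, 330])]
right_drawer_front [(0.59, [322, 253, 425, 311])]
lid [(0.55, [218, 272, 324, 330])]
lid_face [(0.81, [235, 169, 354, 269])]
tumbler [(0.61, [129, 246, 179, 289])]
jar [(0.91, [143, 325, 206, 372])]
vase [(0.66, [436, 185, 485, 233])]
egg_cup [(0.94, [283, 143, 307, 174])]
{'t': 1.0, 'q': array([ 6.64508889e+01,  1.24260330e+01,  9.24411720e+01,  1.71264107e-04,
        7.51319837e+01, -6.42773794e+00]), 'dq': array([ 0.06859662, -0.04563877, -0.03341882,  0.02593855,  0.04744106,
        0.0620827 ]), 'joint_torque': array([ 4.75064116e-04, -3.96899772e+01, -3.04268503e+01, -8.68533789e-05,
        7.52123888e-04,  4.66209002e-06]), 'tcp_pos': array([0.18397187, 0.59732262, 0.20161419]), 'ee_rot': array([ 1.79999175e+02, -7.36699125e-05,  1.62878583e+02]), 'force': array([-0.37507343,  0.01119106,  0.3413768 ]), 'ft_torque': array([0.00903693, 0.0508257 , 0.02830335]), 'grasp_force': 0.0, 'opening': 0.08567290577842529}
```

View pics/top0.png

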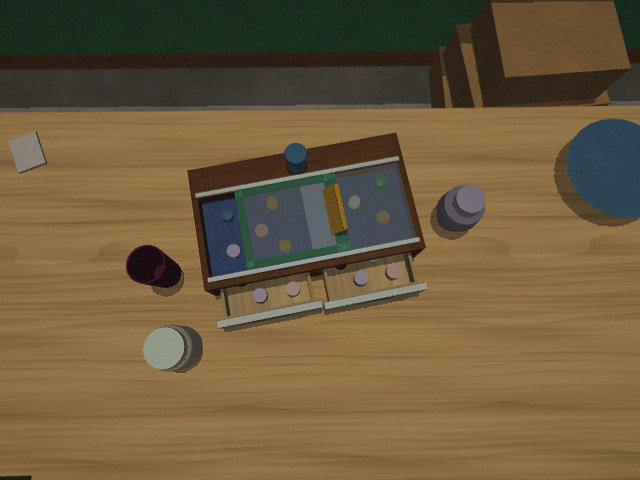

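View pics/side0.png

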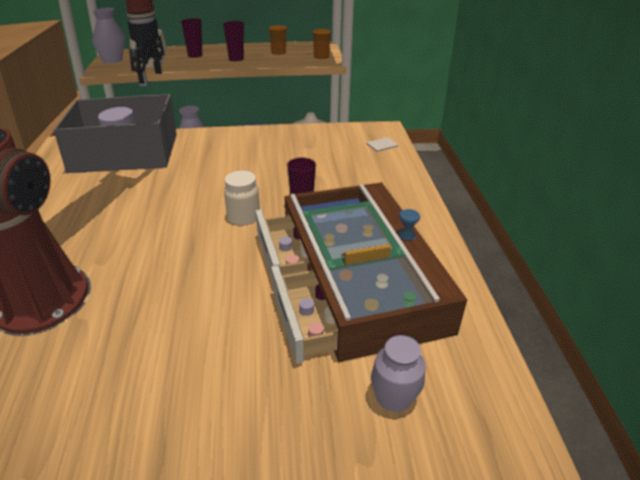

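```bash
cat > h.py <<'E'
import numpy as np,cv2
def P(s,uv,z):
    V=np.array(s["view"]);R=V[:3,:3];c=-R.T@V[:3,3]
    a=cv2.undistortPoints(np.array([[uv]],float),s["mtx"],np.array([s["k1"],0,0,0,0]))[0,0]
    d=R.T@np.array([a[0],-a[1],-1]);return c+d*(z-c[2])/d[2]
def proj(s,X):
    V=np.array(s["view"]);p=V[:3,:3]@np.asarray(X,float)+V[:3,3]
    return cv2.projectPoints(np.array([[p[0],-p[1],-p[2]]]),np.zeros(3),np.zeros(3),s["mtx"],np.array([s["k1"],0,0,0,0]))[0].ravel()
E
python3 - <<'E'
import pickle
from h import *
s=pickle.load(open("top0.pkl","rb"));s2=pickle.load(open("side0.pkl","rb"))
c=[P(s,u,.095) for u in((189,171),(397,134),(423,250),(209,289))]
print(np.round(c,3))
m=np.mean(c,0);a=[(c[0]-c[1]),(c[3]-c[2])];yw=[np.degrees(np.arctan2(-v[0],v[1])) for v in a];print(m,yw)
b=[c[0]-c[3],c[1]-c[2]];yw+=[np.degrees(np.arctan2(v[1],v[0])) for v in b];print(yw)
# refine: fit pose on both views
from scipy.optimize import least_squares
obs=[(s,(120,210),(189,171)),(s,(120,-210),(397,134)),(s,(-120,-210),(423,250)),(s,(-120,210),(209,289)),
(s2,(120,-210),(460,298)),(s2,(-120,-210),(340,325)),(s2,(120,210),(380,185))]
def W(p,x,y,z):
    t=p[2];return [p[0]+x*np.cos(t)-y*np.sin(t),p[1]+x*np.sin(t)+y*np.cos(t),z]
f=lambda p:np.concatenate([proj(q,W(p,x/1e3,y/1e3,.095))-u for q,(x,y),u in obs])
o=least_squares(f,[m[0],m[1],.17],loss="soft_l1");p=o.x;print("pose",p,np.degrees(p[2]),f(p).round(1))
np.save("pose.npy",p)
def loc(X):
    t=p[2];d=np.array(X[:2])-p[:2];return np.round([d@[np.cos(t),np.sin(t)],d@[-np.sin(t),np.cos(t)]],4)
for n,q,u,z in[("L a",s,(219,326),.074),("L b",s,(322,308),.074),("R a",s,(324,310),.074),("R b",s,(426,290),.074),("lip",s,(337,185),.130),("lip",s,(347,233),.130),
 ("sL",s2,(257,212),.074),("sR",s2,(275,270),.074),("sR2",s2,(297,357),.010),("lip side",s2,(390,246),.130),
 ("tumb top",s,(146,264),.12),("jar",s,(165,348),.11),("vase",s,(470,200),.125),("egg",s,(296,153),.052+.094)]:
    X=P(q,u,z);print(n,X[:2].round(3),loc(X))
c=-np.array(s["view"])[:3,:3].T@s["view"][:3,3];print(c)
E
```

```text
[[ 0.763  0.237  0.095]
 [ 0.837 -0.174  0.095]
 [ 0.599 -0.21   0.095]
 [ 0.532  0.189  0.095]]
[0.68271453 0.01034341 0.095     ] [np.float64(10.11844946368672), np.float64(9.643258351714458)]
[np.float64(10.11844946368672), np.float64(9.643258351714458), np.float64(11.695615595780462), np.float64(8.691906998456348)]
pose [0.68187585 0.01277434 0.17517326] 10.036688282720881 [-1.9 -0.1 -0.5 -0.1  2.5 -0.5 -5.4  2.6  6.2  2.3 -2.1  1.8  1.7 -3.1]
L a [0.465 0.173] [-0.1855  0.1953]
L b [ 0.495 -0.019] [-0.189   0.0014]
R a [ 0.492 -0.022] [-0.1934 -0.0016]
R b [ 0.526 -0.216] [-0.1929 -0.1983]
lip [ 0.718 -0.05 ] [ 0.0245 -0.0677]
lip [ 0.626 -0.066] [-0.069  -0.0673]
sL [0.465 0.167] [-0.1865  0.1894]
sR [ 0.5   -0.037] [-0.1876 -0.0172]
sR2 [ 0.531 -0.203] [-0.1857 -0.1863]
lip side [ 0.719 -0.051] [ 0.0257 -0.069 ]
tumb top [0.576 0.298] [-0.0551  0.2993]
jar [0.427 0.258] [-0.2078  0.2859]
vase [ 0.687 -0.296] [-0.0489 -0.3051]
egg [0.775 0.026] [ 0.0943 -0.0037]
[ 0.43564603 -0.00604995  0.89846762]
```

Request:
arm_command:
  twist:
    - [0,0,-6.8]
    - [0,0,-6.8]
    - [0,0,-6.8]
    - [0,0,-6.7]
    - [0,0,0]
    - [0,0,0]
    - [0,0,0]
    - [0,0,0]
    - [0,0,0]
    - [0,0,0]
  travel:
    - [0,0,0]
    - [0,0,0]
    - [0,0,0]
    - [0,0,0]
    - [-0.5,-2,0]
    - [-1,-3.7,0]
    - [-1,-3.7,0]
    - [-1,-3.7,0]
    - [-1,-3.7,0]
    - [-1,-3.7,0]
  hand: [0,0,0,0,0,0,0,0,0,0]

```text
t: 2.0
tcp_pos: [0.2741, 0.4036, 0.2017]
ee_rot: [180.0, 0.0, -170.0]
force: [1.1, -0.4, 0.4]
opening: 0.0001
grasp_force: 0.0
```

Request:
arm_command:
  twist:
    - [0,0,0]
    - [0,0,0]
    - [0,0,0]
    - [0,0,0]
    - [0,0,0]
    - [0,0,0]
    - [0,0,0]
    - [0,0,0]
    - [0,0,0]
    - [0,0,0]
  travel:
    - [-1,-3.7,0]
    - [-1,-3.7,0]
    - [-1,-3.7,0]
    - [-1,-3.7,0]
    - [-1,-3.7,0]
    - [-1,-3.7,0]
    - [-1,-3.7,0]
    - [-1,-3.7,0]
    - [-0.5,-2,0]
    - [0,0,0]
  hand: [0,0,0,0,0,0,0,0,0,0]

```text
t: 3.0
tcp_pos: [0.4132, 0.1064, 0.202]
ee_rot: [-180.0, 0.1, -170.3]
force: [-0.2, 1.1, -0.5]
opening: -0.0002
grasp_force: 0.0
```

Request:
arm_command:
  twist:
    - [0,0,0]
    - [0,0,0]
    - [0,0,0]
    - [0,0,0]
    - [0,0,0]
    - [0,0,0]
    - [0,0,0]
    - [0,0,0]
    - [0,0,0]
    - [0,0,0]
  travel:
    - [0,-1.9,0]
    - [0,-1.9,1]
    - [0,0,3]
    - [0,0,3.5]
    - [0,0,3.5]
    - [0,0,2.7]
    - [0,0,1.5]
    - [-1,0,0]
    - [-1,0,0]
    - [0,0,0]
  hand: [0,0,0,0,0,0,0,0,0,0]

```text
t: 4.0
tcp_pos: [0.4422, 0.0751, 0.0517]
ee_rot: [-180.0, 0.3, -170.0]
force: [-0.6, -0.1, 1.0]
opening: 0.0001
grasp_force: 0.0
```

```bash
python3 - <<'E'
from bench import r
import cv2
from h import *
s=r.snapshot("side");cv2.imwrite("pics/side1.png",cv2.resize(s["frame"][150:390,180:480,::-1],None,fx=2.4,fy=2.4))
E
```

```text
(no output)
```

View pics/side1.png

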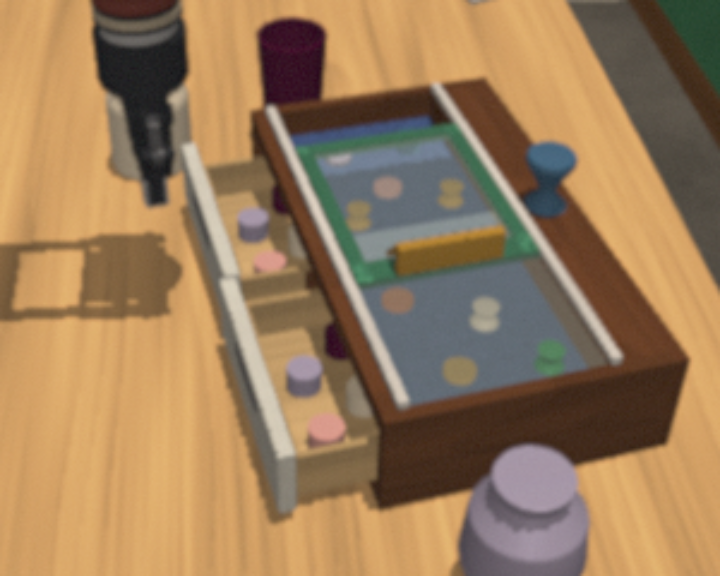

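Request:
arm_command:
  twist:
    - [0,0,0]
    - [0,0,0]
    - [0,0,0]
    - [0,0,0]
    - [0,0,0]
    - [0,0,0]
    - [0,0,0]
    - [0,0,0]
    - [0,0,0]
    - [0,0,0]
  travel:
    - [-0.5,0,0]
    - [-0.5,0,0]
    - [-0.3,0,0]
    - [-0.3,0,0]
    - [-0.3,0,0]
    - [-0.3,0,0]
    - [-0.3,0,0]
    - [-0.3,0,0]
    - [-0.3,0,0]
    - [-0.3,0,0]
  hand: [0,0,0,0,0,0,0,0,0,0]

```text
t: 5.05
tcp_pos: [0.4721, 0.0805, 0.0496]
ee_rot: [180.0, -0.0, -170.0]
force: [-0.5, 0.3, 0.1]
opening: 0.0002
grasp_force: 0.0
```

Request:
arm_command:
  twist:
    - [0,0,0]
    - [0,0,0]
    - [0,0,0]
    - [0,0,0]
    - [0,0,0]
    - [0,0,0]
    - [0,0,0]
    - [0,0,0]
    - [0,0,0]
    - [0,0,0]
  travel:
    - [-0.4,0,0]
    - [-0.4,0,0]
    - [-0.4,0,0]
    - [-0.4,0,0]
    - [-0.4,0,0]
    - [-0.4,0,0]
    - [-0.4,0,0]
    - [-0.4,0,0]
    - [-0.4,0,0]
    - [-0.4,0,0]
  hand: [0,0,0,0,0,0,0,0,0,0]

```text
t: 6.05
tcp_pos: [0.5116, 0.0874, 0.0496]
ee_rot: [-180.0, -0.0, -170.0]
force: [-0.8, -0.1, 0.6]
opening: -0.0002
grasp_force: 0.0
```

Request:
arm_command:
  twist:
    - [0,0,0]
    - [0,0,0]
    - [0,0,0]
    - [0,0,0]
  travel:
    - [-0.3,0,0]
    - [-0.3,0,0]
    - [-0.2,0,0]
    - [-0.2,0,0]
  hand: [0,0,0,0]

```text
t: 6.45
tcp_pos: [0.5212, 0.0891, 0.0495]
ee_rot: [180.0, -0.0, -170.0]
force: [0.2, -0.3, -0.2]
opening: -0.0001
grasp_force: 0.0
```

```bash
python3 - <<'E'
from bench import r
import cv2
from h import *
print(r.get_state()["force"])
s=r.snapshot("side");a=cv2.resize(s["frame"][170:370,220:400,::-1],None,fx=2.2,fy=2.2)
t=r.snapshot("top");b=cv2.resize(t["frame"][150:350,200:380,::-1],None,fx=2.2,fy=2.2)
cv2.imwrite("pics/b2.png",np.hstack([a,b]))
E
```

```text
[ 0.23114237 -0.33547492 -0.1946133 ]
```

View pics/b2.png

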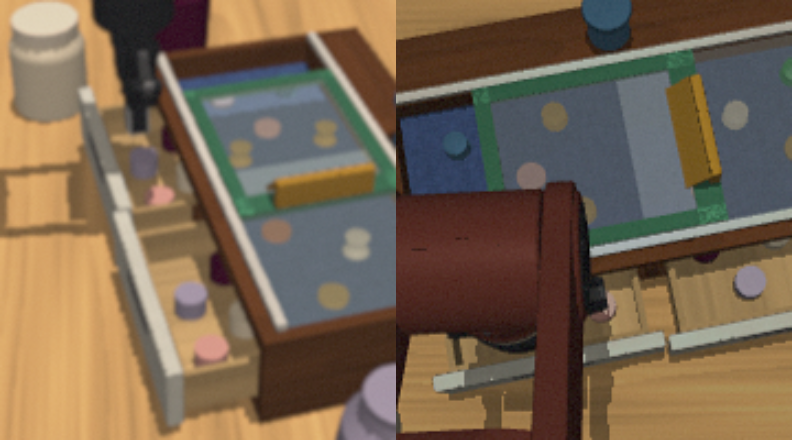

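```bash
python3 - <<'E'
from h import *
import pickle
s=pickle.load(open("side0.pkl","rb"));t=pickle.load(open("top0.pkl","rb"))
print(proj(s,(.4422,.0751,.0517)),"tip1 seen 245,233")
print(proj(s,(.5212,.0891,.0495)),"tip2 seen",220+135/2.2,170+130/2.2)
print(proj(s,(0,0,0)),proj(t,(0.184,0.597,.2)))
print(P(s,(245,233),.05),P(s,(281,229),.05))
E
```

```text
[246.84056243 245.23179352] tip1 seen 245,233
[283.53855268 240.2461425 ] tip2 seen 281.3636363636364 229.0909090909091
[ 39.95969679 296.98560227] [-108.92476938  530.7018142 ]
[0.4372675  0.12179813 0.05      ] [0.5172277  0.13023803 0.05      ]
```

Request:
arm_command:
  twist:
    - [0,0,0]
    - [0,0,0]
    - [0,0,0]
    - [0,0,0]
    - [0,0,0]
    - [0,0,0]
    - [0,0,0]
    - [0,0,0]
    - [0,0,0]
    - [0,0,0]
  travel:
    - [0,0,-1.5]
    - [0,0,-1.5]
    - [1.5,0,0]
    - [2,0,0]
    - [2,0,0]
    - [2,0,0]
    - [1,0,0]
    - [0,0,1.5]
    - [0,0,1.5]
    - [0,0,0]
  hand: [0,0,0,0,0,0,0,0,0,0]

```text
t: 7.55
tcp_pos: [0.4364, 0.0743, 0.049]
ee_rot: [180.0, -0.1, -170.0]
force: [-0.9, -0.0, 0.2]
opening: 0.0003
grasp_force: 0.0
```

```bash
python3 - <<'E'
from bench import r
import cv2
from h import *
st=r.get_state();print(st["tcp_pos"],st["ee_rot"],st["opening"])
s=r.snapshot("side");f=s["frame"].copy();u=proj(s,st["tcp_pos"]);print(u)
a=cv2.resize(f[180:300,200:340,::-1],None,fx=5,fy=5,interpolation=cv2.INTER_CUBIC)
cv2.circle(a,(int((u[0]-200)*5),int((u[1]-180)*5)),4,(0,0,255),1)
u=proj(s,st["tcp_pos"]*[1,1,0]+[0,0,.1]);cv2.circle(a,(int((u[0]-200)*5),int((u[1]-180)*5)),4,(0,255,0),1)
cv2.imwrite("pics/c3.png",a)
E
```

```text
[0.43642085 0.07431356 0.04901774] [ 1.79978641e+02 -1.15518025e-01 -1.70027034e+02] 0.00033857067187780795
[244.22397523 246.58189924]
```

View pics/c3.png

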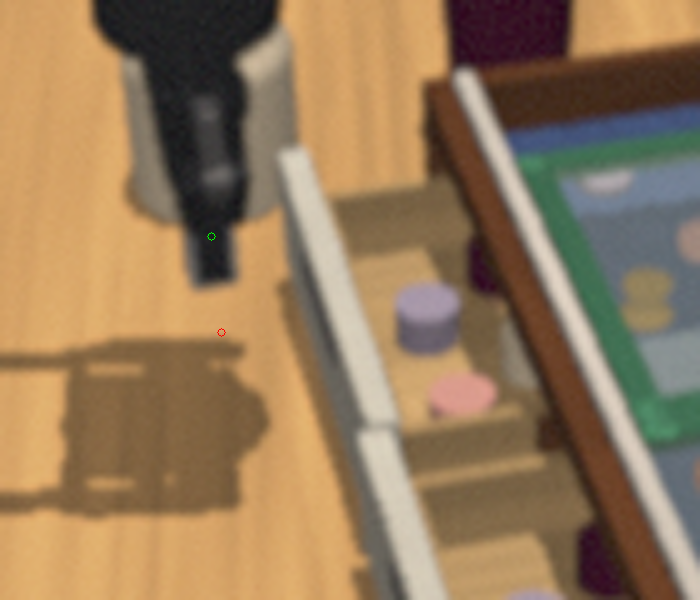

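Request:
arm_command:
  twist:
    - [0,0,0]
    - [0,0,0]
    - [0,0,0]
    - [0,0,0]
  travel:
    - [0,0,1]
    - [0,0,1]
    - [0,0,0.7]
    - [0,0,0]
  hand: [0,0,0,0]

```text
t: 8.0
tcp_pos: [0.436, 0.0743, 0.0212]
ee_rot: [180.0, -0.2, -170.0]
force: [0.4, 0.3, -0.0]
opening: -0.0001
grasp_force: 0.0
```

Request:
arm_command:
  twist:
    - [0,0,0]
    - [0,0,0]
    - [0,0,0]
    - [0,0,0]
    - [0,0,0]
    - [0,0,0]
    - [0,0,0]
    - [0,0,0]
    - [0,0,0]
    - [0,0,0]
  travel:
    - [-0.4,0,0]
    - [-0.5,0,0]
    - [-0.5,0,0]
    - [-0.3,0,0]
    - [-0.3,0,0]
    - [-0.3,0,0]
    - [-0.3,0,0]
    - [-0.3,0,0]
    - [-0.3,0,0]
    - [-0.3,0,0]
  hand: [0,0,0,0,0,0,0,0,0,0]

```text
t: 9.0
tcp_pos: [0.4714, 0.0804, 0.0224]
ee_rot: [180.0, -0.1, -170.0]
force: [-2.0, 0.2, 0.9]
opening: -0.0
grasp_force: 0.9
```

Request:
arm_command:
  twist:
    - [0,0,0]
    - [0,0,0]
    - [0,0,0]
    - [0,0,0]
    - [0,0,0]
    - [0,0,0]
    - [0,0,0]
    - [0,0,0]
    - [0,0,0]
    - [0,0,0]
  travel:
    - [-0.4,0,0]
    - [-0.4,0,0]
    - [-0.4,0,0]
    - [-0.4,0,0]
    - [-0.4,0,0]
    - [-0.4,0,0]
    - [-0.4,0,0]
    - [-0.4,0,0]
    - [-0.4,0,0]
    - [-0.4,0,0]
  hand: [0,0,0,0,0,0,0,0,0,0]

```text
t: 10.0
tcp_pos: [0.5115, 0.0874, 0.0225]
ee_rot: [180.0, -0.0, -170.0]
force: [-1.5, 0.8, -0.2]
opening: -0.0003
grasp_force: 0.9
```

Request:
arm_command:
  twist:
    - [0,0,0]
    - [0,0,0]
    - [0,0,0]
    - [0,0,0]
    - [0,0,0]
    - [0,0,0]
  travel:
    - [-0.3,0,0]
    - [-0.3,0,0]
    - [-0.3,0,0]
    - [-0.3,0,0]
    - [-0.2,0,0]
    - [-0.2,0,0]
  hand: [0,0,0,0,0,0]

```text
t: 10.6
tcp_pos: [0.5273, 0.0901, 0.0227]
ee_rot: [-180.0, 0.0, -170.0]
force: [-2.1, 0.6, 0.1]
opening: -0.0
grasp_force: 0.8
```

Case x is now about −0.139; about 8 mm remain.

Request:
arm_command:
  twist:
    - [0,0,0]
    - [0,0,0]
    - [0,0,0]
    - [0,0,0]
  travel:
    - [-0.2,0,0]
    - [-0.2,0,0]
    - [-0.1,0,0]
    - [-0.1,0,0]
  hand: [0,0,0,0]

```text
t: 11.0
tcp_pos: [0.5331, 0.0911, 0.0227]
ee_rot: [-180.0, 0.0, -170.0]
force: [-1.8, 0.8, 0.4]
opening: -0.0001
grasp_force: 0.8
```

Request:
arm_command:
  twist:
    - [0,0,0]
    - [0,0,0]
    - [0,0,0]
  travel:
    - [-0.1,0,0]
    - [-0.1,0,0]
    - [0,0,0]
  hand: [0,0,0]

```text
t: 11.3
tcp_pos: [0.5353, 0.0915, 0.0227]
ee_rot: [-180.0, 0.0, -170.0]
force: [-1.9, 0.2, 0.4]
opening: 0.0002
grasp_force: 0.5
```

Request:
arm_command:
  twist:
    - [0,0,0]
    - [0,0,0]
    - [0,0,0]
  travel:
    - [-0.1,0,0]
    - [-0.1,0,0]
    - [-0.1,0,0]
  hand: [0,0,0]

```text
t: 11.6
tcp_pos: [0.5358, 0.0916, 0.0223]
ee_rot: [-180.0, -0.3, -170.0]
force: [-7.4, -1.8, 3.1]
opening: 0.0
grasp_force: 0.6
```

Request:
arm_command:
  twist:
    - [0,0,0]
    - [0,0,0]
    - [0,0,0]
  travel:
    - [-0.1,0,0]
    - [-0.1,0,0]
    - [-0.1,0,0]
  hand: [0,0,0]

```text
t: 11.9
tcp_pos: [0.5352, 0.0917, 0.0211]
ee_rot: [180.0, -0.7, -170.0]
force: [-13.5, -4.4, 4.9]
opening: 0.0003
grasp_force: 0.0
```

Request:
arm_command:
  twist:
    - [0,0,0]
    - [0,0,0]
    - [0,0,0]
    - [0,0,0]
    - [0,0,0]
    - [0,0,0]
    - [0,0,0]
    - [0,0,0]
    - [0,0,0]
    - [0,0,0]
  travel:
    - [0.5,0,0]
    - [1.5,0,0]
    - [3,0,0]
    - [3,0,0]
    - [2,0,0]
    - [0.5,-1.5,0]
    - [0,-3,0]
    - [0,-4,0]
    - [0,-4,0]
    - [0,-4,0]
  hand: [0,0,0,0,0,0,0,0,0,0]

```text
t: 12.9
tcp_pos: [0.4681, -0.0904, 0.0236]
ee_rot: [-179.9, 0.2, -170.0]
force: [0.5, -0.1, -0.2]
opening: -0.0003
grasp_force: 0.0
```

Request:
arm_command:
  twist:
    - [0,0,0]
    - [0,0,0]
    - [0,0,0]
    - [0,0,0]
    - [0,0,0]
    - [0,0,0]
    - [0,0,0]
  travel:
    - [0,-3,0]
    - [0,-1,0]
    - [-0.5,0,0]
    - [-0.5,0,0]
    - [-0.3,0,0]
    - [-0.3,0,0]
    - [-0.3,0,0]
  hand: [0,0,0,0,0,0,0]

```text
t: 13.6
tcp_pos: [0.4918, -0.1232, 0.0225]
ee_rot: [180.0, -0.0, -169.9]
force: [0.3, -0.1, -0.5]
opening: 0.0003
grasp_force: 0.0
```

Request:
arm_command:
  twist:
    - [0,0,0]
    - [0,0,0]
    - [0,0,0]
    - [0,0,0]
    - [0,0,0]
    - [0,0,0]
    - [0,0,0]
    - [0,0,0]
    - [0,0,0]
    - [0,0,0]
  travel:
    - [-0.3,0,0]
    - [-0.3,0,0]
    - [-0.3,0,0]
    - [-0.3,0,0]
    - [-0.3,0,0]
    - [-0.3,0,0]
    - [-0.4,0,0]
    - [-0.4,0,0]
    - [-0.4,0,0]
    - [-0.4,0,0]
  hand: [0,0,0,0,0,0,0,0,0,0]

```text
t: 14.6
tcp_pos: [0.5253, -0.1181, 0.0224]
ee_rot: [180.0, -0.0, -170.0]
force: [-2.2, 0.6, 0.2]
opening: 0.0002
grasp_force: 0.9
```

Request:
arm_command:
  twist:
    - [0,0,0]
    - [0,0,0]
    - [0,0,0]
    - [0,0,0]
    - [0,0,0]
    - [0,0,0]
    - [0,0,0]
    - [0,0,0]
    - [0,0,0]
    - [0,0,0]
  travel:
    - [-0.4,0,0]
    - [-0.4,0,0]
    - [-0.4,0,0]
    - [-0.4,0,0]
    - [-0.4,0,0]
    - [-0.4,0,0]
    - [-0.4,0,0]
    - [-0.3,0,0]
    - [-0.3,0,0]
    - [-0.2,0,0]
  hand: [0,0,0,0,0,0,0,0,0,0]

```text
t: 15.6
tcp_pos: [0.5609, -0.1122, 0.0226]
ee_rot: [-180.0, 0.0, -170.0]
force: [-2.1, 0.0, -0.2]
opening: -0.0001
grasp_force: 0.8
```

Request:
arm_command:
  twist:
    - [0,0,0]
    - [0,0,0]
    - [0,0,0]
    - [0,0,0]
    - [0,0,0]
    - [0,0,0]
  travel:
    - [-0.2,0,0]
    - [-0.2,0,0]
    - [-0.2,0,0]
    - [-0.1,0,0]
    - [-0.1,0,0]
    - [-0.1,0,0]
  hand: [0,0,0,0,0,0]

```text
t: 16.2
tcp_pos: [0.5696, -0.1107, 0.0226]
ee_rot: [-180.0, 0.0, -170.0]
force: [-1.7, 0.7, -0.3]
opening: -0.0
grasp_force: 0.8
```

Request:
arm_command:
  twist:
    - [0,0,0]
    - [0,0,0]
    - [0,0,0]
    - [0,0,0]
  travel:
    - [-0.1,0,0]
    - [-0.1,0,0]
    - [-0.1,0,0]
    - [-0.1,0,0]
  hand: [0,0,0,0]

```text
t: 16.6
tcp_pos: [0.573, -0.11, 0.0226]
ee_rot: [180.0, -0.1, -170.0]
force: [-4.0, -0.1, 2.2]
opening: 0.0001
grasp_force: 0.8
```

Request:
arm_command:
  twist:
    - [0,0,0]
    - [0,0,0]
    - [0,0,0]
  travel:
    - [-0.1,0,0]
    - [-0.1,0,0]
    - [-0.1,0,0]
  hand: [0,0,0]

```text
t: 16.9
tcp_pos: [0.5728, -0.1099, 0.0223]
ee_rot: [179.9, -0.5, -170.0]
force: [-12.2, -2.8, 7.4]
opening: 0.0002
grasp_force: 0.5
```

Request:
arm_command:
  twist:
    - [0,0,0]
    - [0,0,0]
    - [0,0,0]
    - [0,0,0]
    - [0,0,0]
    - [0,0,0]
    - [0,0,0]
    - [0,0,0]
    - [0,0,0]
    - [0,0,0]
  travel:
    - [1,0,0]
    - [2,0,0]
    - [0,0,-2]
    - [0,0,-4]
    - [0,0,-4]
    - [0,-0.5,-3.5]
    - [-2,-1,0]
    - [-4,0,0]
    - [-4,0,0]
    - [-3.3,0,0]
  hand: [0,0,0,0,0,0,0,0,0,0]

```text
t: 17.9
tcp_pos: [0.6835, -0.1063, 0.1587]
ee_rot: [-179.9, 0.3, -170.0]
force: [-0.3, -0.3, 0.0]
opening: 0.0
grasp_force: 0.0
```

Request:
arm_command:
  twist:
    - [0,0,0]
    - [0,0,0]
    - [0,0,0]
    - [0,0,0]
  travel:
    - [0,0,1.5]
    - [0,0,2]
    - [0,0,1.5]
    - [0,0,0]
  hand: [0,0,0,0]

```text
t: 18.3
tcp_pos: [0.6772, -0.1057, 0.1035]
ee_rot: [179.8, -0.3, -170.0]
force: [-0.9, -0.6, -1.2]
opening: -0.0
grasp_force: 0.0
```

```bash
python3 - <<'E'
from bench import r
import cv2
from h import *
st=r.get_state();p=np.load("pose.npy");T=st["tcp_pos"];d=T[:2]-p[:2];t=p[2]
print(T,"case",d@[np.cos(t),np.sin(t)],d@[-np.sin(t),np.cos(t)])
s=r.snapshot("side");f=s["frame"]
x0,y0=230,160
a=cv2.resize(f[y0:y0+190,x0:x0+250,::-1],None,fx=3,fy=3,interpolation=cv2.INTER_CUBIC)
for k,c in((0,(0,0,255)),(.027,(0,255,0))):
    u=proj(s,T+[0,0,k]);print(u);cv2.circle(a,(int((u[0]-x0)*3),int((u[1]-y0)*3)),3,c,1)
cv2.imwrite("pics/d4.png",a)
E
```

```text
[ 0.67719038 -0.10572399  0.10349477] case -0.025265498559005534 -0.11586829210841525
[372.27468656 277.01261857]
[373.42184267 265.76372327]
```

View pics/d4.png

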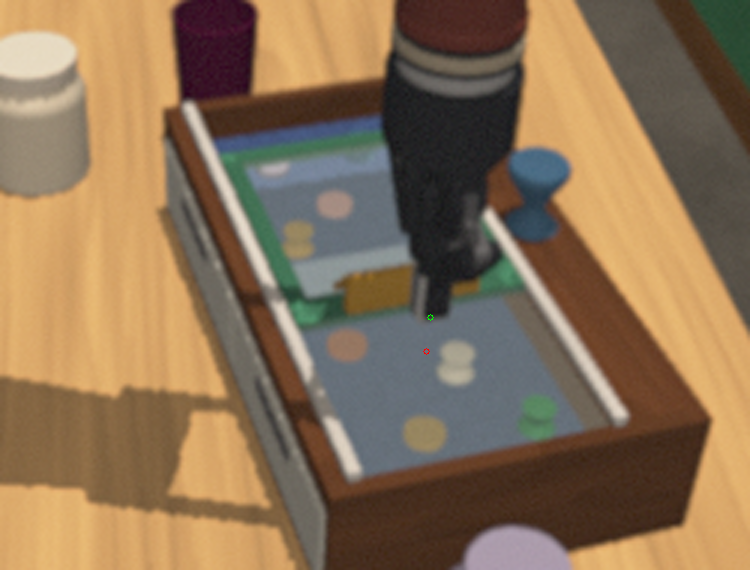

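Request:
arm_command:
  twist:
    - [0,0,0]
    - [0,0,0]
    - [0,0,0]
    - [0,0,0]
  travel:
    - [0,0,0.8]
    - [0,0,0.8]
    - [0,0,0]
    - [0,0.3,0]
  hand: [0,0,0,0]

```text
t: 18.75
tcp_pos: [0.6798, -0.1036, 0.0916]
ee_rot: [-180.0, -0.0, -170.0]
force: [0.8, -0.4, 0.0]
opening: 0.0
grasp_force: 0.0
```

Request:
arm_command:
  twist:
    - [0,0,0]
    - [0,0,0]
    - [0,0,0]
    - [0,0,0]
    - [0,0,0]
    - [0,0,0]
    - [0,0,0]
    - [0,0,0]
    - [0,0,0]
    - [0,0,0]
  travel:
    - [0,0.4,0]
    - [0,0.4,0]
    - [0,0.4,0]
    - [0,0.3,0]
    - [0,0.3,0]
    - [0,0.3,0]
    - [0,0.3,0]
    - [0,0.3,0]
    - [0,0.3,0]
    - [0,0.3,0]
  hand: [0,0,0,0,0,0,0,0,0,0]

```text
t: 19.75
tcp_pos: [0.6742, -0.071, 0.0916]
ee_rot: [-179.9, 0.0, -170.0]
force: [0.3, -2.1, -0.3]
opening: -0.0002
grasp_force: 0.7
```

Request:
arm_command:
  twist:
    - [0,0,0]
    - [0,0,0]
    - [0,0,0]
    - [0,0,0]
    - [0,0,0]
    - [0,0,0]
    - [0,0,0]
    - [0,0,0]
    - [0,0,0]
    - [0,0,0]
  travel:
    - [0,0.4,0]
    - [0,0.4,0]
    - [0,0.4,0]
    - [0,0.4,0]
    - [0,0.4,0]
    - [0,0.4,0]
    - [0,0.4,0]
    - [0,0.4,0]
    - [0,0.4,0]
    - [0,0.4,0]
  hand: [0,0,0,0,0,0,0,0,0,0]

```text
t: 20.75
tcp_pos: [0.667, -0.0311, 0.0915]
ee_rot: [180.0, -0.0, -170.0]
force: [-0.6, -1.6, 0.5]
opening: -0.0
grasp_force: 0.8
```

Request:
arm_command:
  twist:
    - [0,0,0]
    - [0,0,0]
    - [0,0,0]
    - [0,0,0]
    - [0,0,0]
    - [0,0,0]
  travel:
    - [0,0.3,0]
    - [0,0.3,0]
    - [0,0.3,0]
    - [0,0.3,0]
    - [0,0.2,0]
    - [0,0.2,0]
  hand: [0,0,0,0,0,0]

```text
t: 21.35
tcp_pos: [0.6645, -0.0155, 0.0916]
ee_rot: [-180.0, 0.0, -170.0]
force: [-1.3, -1.7, 0.3]
opening: -0.0002
grasp_force: 0.8
```

Request:
arm_command:
  twist:
    - [0,0,0]
    - [0,0,0]
    - [0,0,0]
    - [0,0,0]
    - [0,0,0]
  travel:
    - [0,0.1,0]
    - [0,0.1,0]
    - [0,0.1,0]
    - [0,0.1,0]
    - [0,0.1,0]
  hand: [0,0,0,0,0]

```text
t: 21.85
tcp_pos: [0.6636, -0.0108, 0.0916]
ee_rot: [-180.0, 0.0, -170.0]
force: [-0.8, -1.8, -0.0]
opening: -0.0001
grasp_force: 0.8
```

Request:
arm_command:
  twist:
    - [0,0,0]
    - [0,0,0]
    - [0,0,0]
    - [0,0,0]
    - [0,0,0]
  travel:
    - [0,0.1,0]
    - [0,0.1,0]
    - [0,0.1,0]
    - [0,0.1,0]
    - [0,0.1,0]
  hand: [0,0,0,0,0]

```text
t: 22.35
tcp_pos: [0.6627, -0.0057, 0.0916]
ee_rot: [-180.0, 0.0, -170.0]
force: [-1.1, -1.4, -1.3]
opening: -0.0001
grasp_force: 0.8
```

Request:
arm_command:
  twist:
    - [0,0,0]
    - [0,0,0]
    - [0,0,0]
    - [0,0,0]
  travel:
    - [0,0.1,0]
    - [0,0.1,0]
    - [0,0.1,0]
    - [0,0.1,0]
  hand: [0,0,0,0]

```text
t: 22.75
tcp_pos: [0.6622, -0.0027, 0.0916]
ee_rot: [-179.9, -0.0, -170.0]
force: [-1.2, -4.8, 0.1]
opening: 0.0001
grasp_force: 2.4
```

Request:
arm_command:
  twist:
    - [0,0,0]
    - [0,0,0]
    - [0,0,0]
  travel:
    - [0,0.1,0]
    - [0,0.1,0]
    - [0,0.1,0]
  hand: [0,0,0]

```text
t: 23.05
tcp_pos: [0.6621, -0.0025, 0.0917]
ee_rot: [-179.6, 0.0, -170.0]
force: [-0.4, -11.5, -1.2]
opening: 0.0002
grasp_force: 4.9
```

Request:
arm_command:
  twist:
    - [0,0,0]
    - [0,0,0]
    - [0,0,0]
    - [0,0,0]
    - [0,0,0]
    - [0,0,0]
    - [0,0,0]
    - [0,0,0]
    - [0,0,0]
    - [0,0,0]
  travel:
    - [0,-0.5,0]
    - [0,-2,0]
    - [0,-2,0]
    - [0,0,-3]
    - [0,0,-4]
    - [0,0,-4]
    - [4,0,0]
    - [4,0,0]
    - [4,0,0]
    - [4,0,0]
  hand: [0,0,0,0,0,0,0,0,0,0]

```text
t: 24.05
tcp_pos: [0.5108, -0.0721, 0.2019]
ee_rot: [-180.0, 0.1, -170.1]
force: [0.2, -1.2, 1.4]
opening: 0.0
grasp_force: 0.0
```

Request:
arm_command:
  twist:
    - [0,0,0]
    - [0,0,0]
    - [0,0,0]
    - [0,0,0]
    - [0,0,0]
  travel:
    - [4,0,0]
    - [4,0,0]
    - [3,0,0]
    - [1,0,0]
    - [0,0,0]
  hand: [0,0,0,0,0]

```text
t: 24.55
tcp_pos: [0.3935, -0.0925, 0.2021]
ee_rot: [-180.0, 0.1, -170.1]
force: [-0.6, -0.0, -0.3]
opening: -0.0001
grasp_force: 0.0
```

```bash
python3 - <<'E'
from bench import r
import cv2
from h import *
a=r.snapshot("side")["frame"][140:420,210:480,::-1];b=r.snapshot("top")["frame"][110:390,120:490,::-1]
cv2.imwrite("pics/e5.png",cv2.resize(np.hstack([a,b]),None,fx=1.24,fy=1.24))
E
```

```text
(no output)
```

View pics/e5.png

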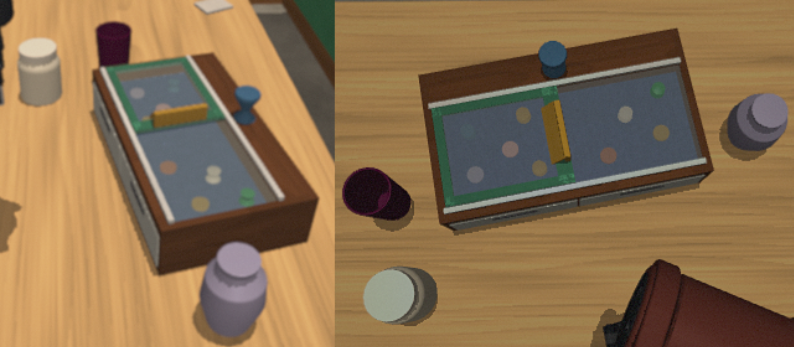

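Both drawers are flush with the front, the lid is shut (its lip is at the case's mid-line, around (557,130)), and the china and glass stand where they were.

```bash
python3 -c "
from bench import r
print(r.close_job())"
```

```text
the job is handed in; nothing more can be done
None
```

Both drawers are pushed home and the lid is slid shut, each pushed until it met its stop. The last pictures show the china and glass undisturbed, and the job is handed in. On the first try at the left drawer the fingers passed over its front, because the real fingertips sit about 27 mm above the reported position. I lowered them and pushed again.

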